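Roll a packed column into its vee cradle and clamp it

ROBOT

A 6-joint arm with a two-finger parallel gripper is mounted at the origin on the work surface. World frame = base frame: x ahead of the robot, y to its left, z up, the work surface at z = 0. Lengths are in m, angles in rad, forces in N, time in s.
With the tool pointing down it reaches from about 0.275 to 0.875 m from the base axis. Payload 12.5 kg.
Tool frame: the origin (TCP) lies midway between the tips of the shut fingers; the grasp point (between the pads) lies 19 mm behind it; y points along the fingers, z is the direction in which the jaws open and shut, and the axes are right-handed (so a half turn about y gives the same grasp; the last joint's range is limited). The gripper opens to 85 mm and grips with 20 to 120 N. Pads are 22 mm wide; open, the fingers measure 114 mm over their backs; the gripper's body (76 mm by 85 mm) begins 54 mm behind the grasp point. The pads swing forward as they close: fully open they stand 13 mm farther back than shut.
Start: joints at [1.201, 0.351, 1.652, -0, 1.139, -0.085], TCP at [0.154, 0.528, 0.231] pointing down, gripper open.
Joint ranges: [-2.75, 2.75], [-0.79, 2.1], [0.01, 2.65], [-1.57, 4.71], [0.07, 3.14], [-2.87, 2.87]. Speed limits (rad/s): [2.22, 2.22, 2.79, 3.14, 3.14, 3.14].

INTERFACE

Orientations are given as a unit quaternion [x, y, z, w].
In Python, from station import robot gives the robot as it stands. The module is installed in compiled form; this text tells all that it offers.
- The arm moves only by the shell command python3 -m crank 'ROWS' [FORCE]. ROWS is JSON, one flat list of numbers, 5 for each row, row after row: the gripper's target within -1 to 1 (fully open at 1, half-way at 0, shut at -1), then the shift along the tool's x, y, z in m, then the turn about the tool's y in degrees. A call has exactly 8 rows; each row is the pose to reach, as a shift and turn from the pose commanded when the call began, along the tool's axes at that moment; what a row does not reach only later rows make up. A row lasts 1/12 s, in which the tool goes at most 41.7 mm and 7.16 degrees, less where a joint would pass 70% of its speed; a pose out of reach is approached as far as the arm can. A call with a gripper value outside its range is refused whole. The fingers move at their own pace and stop on an object; FORCE is the grip in N (left out, the last holds). Time passes only in rows, so rows that repeat a pose let the fingers close, or fill a call up. It gives the time, the measured TCP pose, the force and the opening at its end, in the units of the state.
- robot.observe(): the state, without advancing time (a new reading comes with each control period).
- robot.capture(name): name is "scene" or "top" or "wrist"; returns a dict with "frame" (384x512x3 uint8, blue, green, red), "depth" (384x512 float32, m along the optical axis (not along the pixel's ray), 0 where there is no reading), "intrinsics" (3x3 intrinsics, pixels), "extrinsics" (4x4, takes a point from world to camera coordinates). Camera axes: x right, y up, looking along -z (the intrinsics and any distortion apply to the point x, -y, -z); pixel columns grow to the right and rows downward; lengths in m; the calibration is good to about 2 mm. A picture is of the moment at which its call begins.
- robot.sign_off(): hands the job in, once; it reports no verdict.
The state is a dict: "time": time; "qpos": joint angles; "qd": joint speeds; "joint_torque": joint torques, N m; "tcp_pos": TCP position; "tcp_rot": TCP orientation; "contact_force": force on the tool from outside, world axes, zero at the start; "torque": the same for the moment, N m; "opening": opening from 0.0 (shut) to 1.0 (fully open).
Only numpy, scipy, OpenCV 4.12 (cv2) and the standard library are available. Lean on these libraries where they do the work, as an engineer would, in place of code of your own. Each camera call takes 0.05 s, during which the arm holds its last target. There are 200 camera calls.

TASK

Roll the steel chromatography column along the deck of its holder, over the little lip and into the vee groove, pushing it gently and never lifting it clear of the holder, and let it settle square in the groove on its own, about midway along it. Then let go of it, swing the stiff clamp arm over from behind and press it down until its sprung pad bears firmly on the column but its short spring is not pushed solid (less than 3 newtons is loose, more than 15 at any moment damages the packing), and leave it clamped like that. Leave the glassware and small parts around it where they are.

Things in the scene. Friction and masses are not known exactly. Their poses are not given: they have to be found in the camera images.
- cradle: the holder, fixed to the bench: aluminium base plate 12 mm thick (x -145 to 135, y -137 to 77 mm) carrying, in the order of its +x, which is the rolling direction, the deck, the vee groove and the clamp's block (x 56 to 102, y -60 to 60, top z 43 mm) with two hinge posts 119 mm high. y runs along the groove, z up; origin on the bench
- deck (a point): middle of the flat grey deck's top (cradle frame -64, 0, 35 mm), axes as the cradle's. The deck is 152 x 120 mm. Across it run a rear strip at cradle x -118, 4 mm wide and 2 mm high, and before the groove a low steel lip: a ramp from cradle x -14 rising 2 mm to x -3, then flat to x 8 mm. They keep the column from rolling off by itself
- vee_seat (a point): where the column's centre lies when it is home in the groove (cradle frame 30, 0, 39.6 mm); axes as the cradle's. The groove: two 45 degree steel flanks 120 mm long, bottom at z 17 mm, near edge level with the deck at x 12, far flank rising to z 43 mm at x 56
- column: plain steel chromatography column, a cylinder 32 mm in diameter, 150 mm long, with a 10 mm wide, 12 mm long stub at each end; 0.3 to 0.6 kg. Origin at its centre, y along its axis. It starts lying across the deck, centre 16 mm above it, up to 0.12 rad out of line with the groove, between rear strip and lip, and rolls freely (smooth steel). Do not press on it with more than 20 N
- clamp: the clamp arm, a dark steel bar 16 mm wide, 12 mm thick. Origin on its hinge (cradle frame 85, 0, 105 mm), hinge axis its y; it runs 130 mm along its own -x. Level, pointing to the cradle's -x, it is shut; it starts open, 1.65 to 1.85 rad up from level, past upright. Swings from -0.45 to 2.1 rad. The stiff hinge (0.2 N m friction, arm 0.2 kg) keeps it where it is left; shut on the column it holds about 5 N at the pad by itself
- clamp_bar (a point): centre of the round steel crossbar at the arm's tip (clamp frame -130, 0, 0 mm), axes as the clamp's: 12 mm in diameter, 120 mm long along y. Free to grip 20 to 60 mm to either side of the centre; the arm takes up the middle. Moving it needs 0.5 to 2 N along its arc
- sleeve (a point): point on the arm above the pad (clamp frame -58, 0, 0 mm). Below it a 24 mm steel sleeve with a domed 18 mm white nylon pad, sprung: gives way at 8 N, 10.5 N after its 4 mm of travel, then solid. Its screw is set anywhere in 18 mm: the arm meets the seated column at an unknown angle within 0.2 rad of level, felt as 3 to 4 N more on moving the crossbar; 0.06 rad further the pad is solid
- round_flask: bystander: clear round flask, 84 mm wide, in a cork ring, white stopper, 173 mm high; origin at the centre of its underside; leave it alone
- conical_flask: bystander: conical glass flask, 90 mm wide, 144 mm high, blue cover; origin at the centre of its underside; leave it alone
- amber_bottle: bystander: amber reagent bottle 70 mm wide, 150 mm high; origin at the centre of its underside; leave it alone
- sample_jar: bystander: glass jar 60 mm wide, 60 mm high; origin at the centre of its underside; leave it alone
- beaker: bystander: glass beaker 70 mm wide, 85 mm high; origin at the centre of its underside; leave it alone
- end_fitting: bystander: steel end fitting 32 mm wide, 24 mm high, standing on the cradle's base plate beside the groove; origin at the centre of its underside; leave it alone
- stopper: bystander: white plastic stopper 26 mm wide, 20 mm high, standing on the cradle's base plate; origin at the centre of its underside; leave it alone
Mind the look-alikes: they are no part of the job. Of the things like the column, leave any that is orange or yellow; of the rest the larger one is meant.

How it is judged:
By the outcome, as a careful person would: the job done as asked, in the order asked, and still so for the second after the job is handed in, with the robot touching nothing.
It also fails if it takes over 67 s, if anything falls off the work surface, if the arm or the gripper's body presses on something with over 40 N, if the wrist force passes 120 N, or if a joint passes its speed limit or range.

## Working session

There is one attempt and no reset: what is moved stays moved. The work goes in short steps, Python scripts to look and compute and a shell command to move; the robot and the scene stay as the last step left them, time stands still between calls to the robot, and variables do not carry over. Pictures are saved under pics/ and viewed, about 8 in all and at most 12, crops included, and the job is handed in when it is done.

```bash
mkdir -p pics; ls; cat > h.py <<'E'
import numpy as np, cv2, json
from station import robot
from scipy.spatial.transform import Rotation as R
def cap(n,f=None):
    c=robot.capture(n)
    if f: cv2.imwrite('pics/'+f+'.png',c['frame']); np.savez('pics/'+f+'.npz',**c)
    return c
def load(f): return dict(np.load('pics/'+f+'.npz'))
def px2w(c,u,v,d=None):
    K=c['intrinsics'];E=c['extrinsics']
    if d is None: d=c['depth'][int(round(v)),int(round(u))]
    p=np.array([(u-K[0,2])/K[0,0]*d,-(v-K[1,2])/K[1,1]*d,-d])
    return E[:3,:3].T@(p-E[:3,3])
def cloud(c):
    K=c['intrinsics'];E=c['extrinsics'];d=c['depth'];v,u=np.mgrid[:384,:512]
    p=np.stack([(u-K[0,2])/K[0,0]*d,-(v-K[1,2])/K[1,1]*d,-d],-1)
    w=(p-E[:3,3])@E[:3,:3]; w[d==0]=np.nan
    return w
def w2px(c,p):
    K=c['intrinsics'];E=c['extrinsics'];q=E[:3,:3]@np.array(p)+E[:3,3]
    return K[0,0]*q[0]/-q[2]+K[0,2],K[1,1]*-q[1]/-q[2]+K[1,2]
def st():
    s=robot.observe();print({k:np.round(v,4).tolist() for k,v in s.items()}); print(np.round(R.from_quat(s['tcp_rot']).as_matrix(),3))
    return s
E
python3 - <<'E'
from h import *
st()
a=cap('scene','s0');b=cap('top','t0')
cv2.imwrite('pics/a.png',np.vstack([cv2.resize(a['frame'],None,fx=.78,fy=.78),cv2.resize(b['frame'],None,fx=.78,fy=.78)]))
for c in (a,b): print(c['intrinsics'],c['extrinsics'])
E
```

```text
pics
{'time': 0.0, 'qpos': [1.2014, 0.3513, 1.6524, 0.0, 1.1391, -0.0846], 'qd': [0.0003, -0.0008, -0.0009, -0.0004, 0.0022, -0.0016], 'joint_torque': [0.0003, -50.6121, -29.1405, -0.0002, 0.0046, -0.0], 'tcp_pos': [0.1544, 0.5275, 0.2307], 'tcp_rot': [0.7004, -0.1005, 0.1002, -0.6995], 'contact_force': [0.3826, -0.5145, -0.0559], 'torque': [-0.0079, 0.0037, -0.0281], 'opening': 1.0023}
[[ 0.96  -0.     0.281]
 [-0.281 -0.001  0.96 ]
 [-0.    -1.    -0.001]]
[[402.04772439   0.         256.2860118 ]
 [  0.         402.04772439 190.35150323]
 [  0.           0.           1.        ]] [[ 0.42402324  0.90564306  0.00386622 -0.24892838]
 [-0.63169049  0.29269381  0.71784222  0.25942286]
 [ 0.6489772  -0.30682404  0.69619509 -1.40070034]
 [ 0.          0.          0.          1.        ]]
[[487.41224541   0.         258.11882373]
 [  0.         487.41224541 191.94596264]
 [  0.           0.           1.        ]] [[-0.00394318 -0.99997039 -0.00660769  0.01181824]
 [ 0.99062292 -0.00480856  0.13653977 -0.53006315]
 [-0.1365675  -0.00600733  0.99061255 -1.50423408]
 [ 0.          0.          0.          1.        ]]
```

View pics/t0.png

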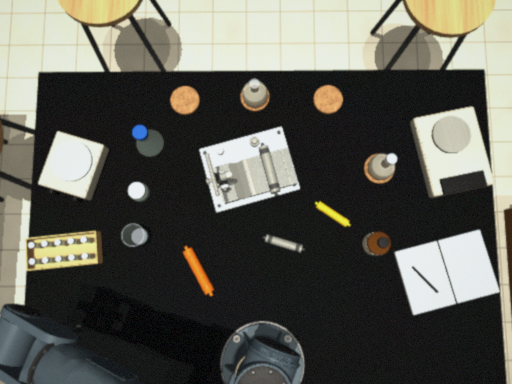

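View pics/s0.png

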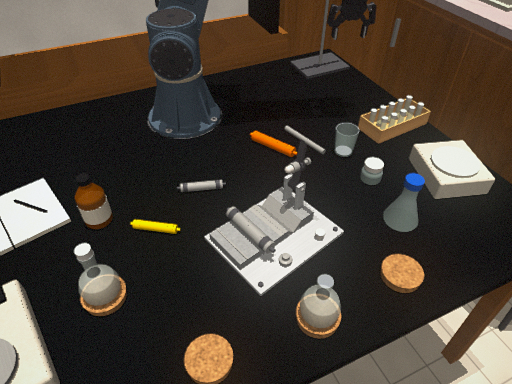

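Top view: the cradle is at about (250,168), the column on its deck at (270,168), and the open clamp crossbar at (210,175). Rolling direction is image left (+y world). The small steel column at (283,243) and the orange and yellow ones are look-alikes. I'll enlarge the cradle next.

```bash
python3 - <<'E'
from h import *
b=load('t0');a=load('s0')
cb=cv2.resize(b['frame'][115:220,185:310],None,fx=6,fy=5.6,interpolation=cv2.INTER_CUBIC)
cv2.imwrite('pics/c1.png',cv2.resize(b['frame'][115:215,185:310],None,fx=6,fy=6,interpolation=cv2.INTER_CUBIC))
# base-plate + column from clouds
w=cloud(b)
for v,u in [(168,270),(150,264),(188,276),(168,290),(200,240),(165,250)]: print((u,v),w[v,u].round(3))
# plate top mask: z in 7..17mm
g=b['frame'].astype(int).min(2)
m=(abs(w[...,2]-.012)<.006)&(g>60); m[:115]=0;m[220:]=0;m[:,:185]=0;m[:,310:]=0
# all cradle points (bright or elevated) hull rect on z<.02
P=w[m][:,:2]; r=cv2.minAreaRect((P*1000).astype(np.float32)); print('plate',m.sum(),r)
# deck z .035
m=(abs(w[...,2]-.035)<.003); m[:115]=0;m[220:]=0;m[:,:185]=0;m[:,310:]=0
print('deck',m.sum(),cv2.minAreaRect((w[m][:,:2]*1000).astype(np.float32)))
m=(w[...,2]>.058)&(w[...,2]<.08); m[:115]=0;m[220:]=0;m[:,:240]=0;m[:,310:]=0
print('col',m.sum(),cv2.minAreaRect((w[m][:,:2]*1000).astype(np.float32)),w[m][:,2].max())
E
```

```text
(270, 168) [ 0.601 -0.028  0.068]
(264, 150) [ 0.66  -0.01   0.063]
(276, 188) [ 0.538 -0.046  0.07 ]
(290, 168) [ 0.607 -0.092  0.036]
(240, 200) [0.508 0.068 0.009]
(250, 165) [0.618 0.035 0.03 ]
plate 2141 ((611.24755859375, 39.678192138671875), (220.17379760742188, 284.34130859375), 15.7271146774292)
deck 975 ((616.6357421875, 24.526962280273438), (182.87583923339844, 242.3096923828125), 15.381620407104492)
col 410 ((601.4144287109375, -25.914710998535156), (167.26693725585938, 30.294443130493164), 14.995299339294434) 0.07520128384878293
```

View pics/c1.png

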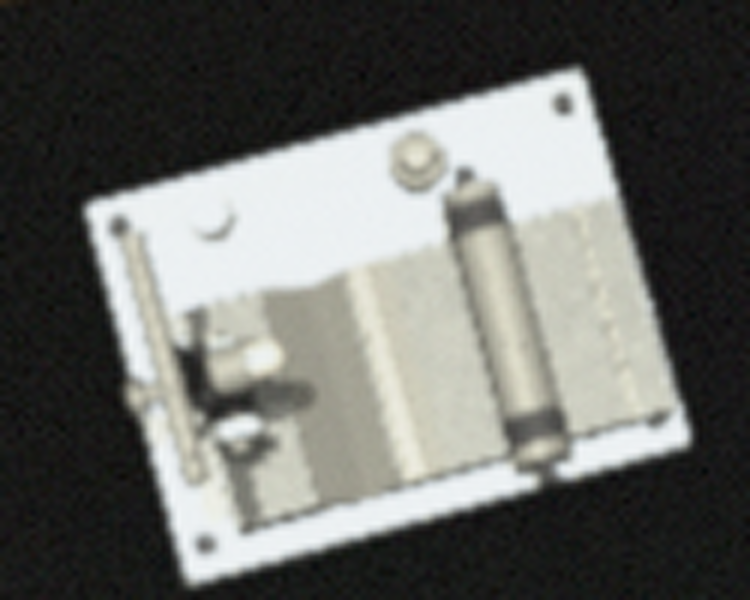

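```bash
cat >> h.py <<'E'
def ray(c,u,v,z):
    p0=px2w(c,u,v,0.0); p1=px2w(c,u,v,1.0); t=(z-p0[2])/(p1[2]-p0[2]); return p0+t*(p1-p0)
def fitpose(src,dst): # 2D rigid
    s=np.array(src);d=np.array(dst);sc=s-s.mean(0);dc=d-d.mean(0)
    a=np.arctan2((sc[:,0]*dc[:,1]-sc[:,1]*dc[:,0]).sum(),(sc*dc).sum())
    M=np.array([[np.cos(a),-np.sin(a)],[np.sin(a),np.cos(a)]]);t=d.mean(0)-M@s.mean(0)
    return a,t,np.abs(d-(s@M.T+t)).max()
E
python3 - <<'E'
from h import *
b=load('t0');a=load('s0')
# cradle corners: (-x,-y)=top right, (+x,-y)=top left,(+x,+y)=bottom left,(-x,+y)=bottom right
C=[(-.145,-.137),(.135,-.137),(.135,.077),(-.145,.077)]
px=[(583,68),(86,205),(188,587),(691,441)]
D=[ray(b,185+x/6-.4,115+y/6-.4,.012)[:2] for x,y in px]
print('top',*fitpose(C,D))
pa=[(206,237),(262,289),(343,232)] # scene: which corner -> see residual
Da=[ray(a,*p,.012)[:2] for p in pa]
print(np.round(Da,3),np.round(D,3))
# edges via subpixel line fit: bright mask top image
w=cloud(b)
an,t,_=fitpose(C,D); M=np.array([[np.cos(an),-np.sin(an)],[np.sin(an),np.cos(an)]])
q=w.copy(); q[...,:2]=(w[...,:2]-t)@M
m=(q[...,2]>.056)&(q[...,2]<.08)&(q[...,0]>-.12)&(q[...,0]<-.02)&(abs(q[...,1])<.1)
P=q[m]; r=cv2.minAreaRect((P[:,:2]*1000).astype(np.float32)); print('col',r,np.median(P[:,0]))
for y in (-60,-30,0,30,60):
    s=P[abs(P[:,1]*1000-y)<10]; print(y,s[:,0].min().round(4),s[:,0].max().round(4),s[:,2].max().round(4))
m=(q[...,2]>.2)&(q[...,0]>.05)&(q[...,0]<.2)&(abs(q[...,1])<.1); print('bar',m.sum(),np.median(q[m],0),q[m].min(0),q[m].max(0))
qa=cloud(a); qa[...,:2]=(qa[...,:2]-t)@M
m=(qa[...,2]>.215)&(qa[...,2]<.26)&(qa[...,0]>.05)&(qa[...,0]<.2)&(abs(qa[...,1])<.08);print('bar s',m.sum(),np.median(qa[m],0),qa[m].min(0),qa[m].max(0))
E
```

```text
top 1.8423249978516907 [0.57992698 0.03514652] 0.0014822328075567714
[[ 0.551 -0.121]
 [ 0.743 -0.059]
 [ 0.681  0.197]] [[ 0.751 -0.069]
 [ 0.676  0.202]
 [ 0.468  0.145]
 [ 0.545 -0.124]]
col ((-64.80015563964844, -5.076637268066406), (168.77781677246094, 30.705793380737305), 89.43785858154297) -0.06456045966242738
-60 -0.08 -0.05 0.0752
-30 -0.0804 -0.0501 0.0734
0 -0.0793 -0.0508 0.0724
30 -0.0794 -0.0505 0.0729
60 -0.0794 -0.0488 0.0723
bar 201 [0.10249816 0.0002696  0.2382951 ] [ 0.09247058 -0.06082846  0.20088285] [0.10931105 0.05846582 0.24714386]
bar s 290 [ 0.09982921 -0.00583109  0.2363599 ] [ 0.09364674 -0.06191447  0.21515519] [0.10961228 0.05892096 0.24106668]
```

```bash
cat > go.py <<'E'
# usage: go.py cx cy z zdir : shift/turn to reach TCP at cradle (mm)
from h import *; import sys
t=np.array([.580,.0351]);an=1.8423
M=np.array([[np.cos(an),-np.sin(an)],[np.sin(an),np.cos(an)]])
s=robot.observe();Rm=R.from_quat(s['tcp_rot']).as_matrix();p=s['tcp_pos']
c=(np.array(p[:2])-t)@M
za=np.degrees(np.arctan2(Rm[1,2],Rm[0,2])-an)
print('t',round(s['time'],2),'cradle mm',(c*1000).round(1),'z',round(p[2]*1000,1),'ztool ang in cradle',za.round(2),'F cradle',(np.array(s['contact_force'][:2])@M).round(2),round(s['contact_force'][2],2),'open',round(s['opening'],3),'tilt',Rm[:,1].round(4))
if len(sys.argv)>4:
    cx,cy,z,zd=map(float,sys.argv[1:5])
    T=np.r_[t+M@np.array([cx,cy])/1000,z/1000]
    print('shift mm',((T-p)@Rm*1000).round(1),'turn',-((zd-za+180)%360-180))
E
python3 -m crank '[1,0,-0.04,0,0, 1,0,-0.08,0,0, 1,0.04,-0.1,-0.03,5, 1,0.61,-0.1,-0.44,58, 1,0.61,-0.1,-0.44,58, 1,0.61,-0.1,-0.44,58, 1,0.61,-0.1,-0.44,58, 1,0.61,-0.1,-0.44,58]'; python3 go.py -106 -4 330 -90
```

```text
time: 0.77
tcp_pos: [0.3063, 0.3307, 0.328]
tcp_rot: [0.62, -0.34, 0.34, -0.62]
contact_force: [0.3, 1.0, 0.5]
opening: 1.001
t 0.77 cradle mm [358.2 184.3] z 328.0 ztool ang in cradle -73.01 F cradle [ 0.91 -0.6 ] 0.46 open 1.001 tilt [-0.e+00 -1.e-04 -1.e+00]
shift mm [499.   -2.   44.5] turn 16.98681857140724
```

```bash
python3 -m crank '[1,0.5,0,0.045,17, 1,0.5,0,0.045,17, 1,0.5,0,0.045,17, 1,0.5,0,0.045,17, 1,0.5,0,0.045,17, 1,0.5,0,0.045,17, 1,0.5,0,0.045,17, 1,0.5,0,0.045,17]';python3 -m crank '[1,0.2,0,0.02,0, 1,0.2,0,0.02,0, 1,0.2,0,0.02,0, 1,0.2,0,0.02,0, 1,0.2,0,0.02,0, 1,0.2,0,0.02,0, 1,0.2,0,0.02,0, 1,0.2,0,0.02,0]' >/dev/null; python3 go.py -106 -4 330 -90; python3 - <<'E'
from h import *
c=cap('wrist','w0')
E
```

```text
time: 1.43
tcp_pos: [0.5118, 0.0679, 0.3279]
tcp_rot: [0.564, -0.426, 0.426, -0.564]
contact_force: [0.7, 1.3, 0.1]
opening: 0.998
t 2.1 cradle mm [-147.4   36.1] z 327.7 ztool ang in cradle -89.69 F cradle [0.05 0.72] 1.12 open 1.001 tilt [-9.e-04  5.e-04 -1.e+00]
shift mm [-41.2  -2.3  40.4] turn 0.3050440876363609
```

View pics/w0.png

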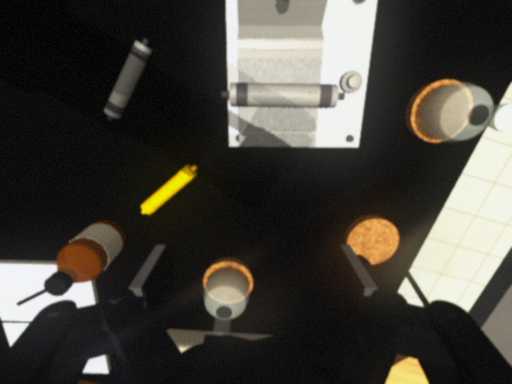

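Wrist view: image up is cradle +x and right is −y. The column body runs from (229,95) to (337,95), the plate's rear edge is at row 147, and the end fitting is at (350,81).

```bash
python3 - <<'E'
from h import *
c=load('w0'); t=np.array([.580,.0351]);an=1.8423
M=np.array([[np.cos(an),-np.sin(an)],[np.sin(an),np.cos(an)]])
f=lambda u,v,z:((ray(c,u,v,z)[:2]-t)@M*1000).round(1)
print('plate corners exp (-145,77),(-145,-137)',f(229,147,.012),f(360,147,.012))
print('col ends exp len150',f(229,95,.051),f(337.5,95.5,.051))
w=cloud(c);q=w.copy();q[...,:2]=(w[...,:2]-t)@M;q*=1000
g=c['frame'].min(2)
m=(abs(q[...,2]-12)<5)&(g>150)&(q[...,0]<150)&(q[...,0]>-170)&(abs(q[...,1]+30)<130)
P=q[m];print('plate y range',np.percentile(P[:,1],[.5,99.5]),'xmin',np.percentile(P[:,0],.5))
m=(abs(q[...,2]-35)<4)&(q[...,0]<-90)&(q[...,0]>-160)&(abs(q[...,1])<90)
P=q[m];print('deck y',np.percentile(P[:,1],[2,98]),'x',np.percentile(P[:,0],[1]))
m=(q[...,2]>52)&(q[...,2]<80)&(abs(q[...,0]+65)<40)&(abs(q[...,1])<110)
P=q[m];print('col',cv2.minAreaRect(P[:,:2].astype(np.float32)),np.percentile(P[:,2],98))
for y in (-60,-30,0,30,60):
    s=P[abs(P[:,1]-y)<10]; print(y,s[:,0].min().round(1),s[:,0].max().round(1))
E
```

```text
plate corners exp (-145,77),(-145,-137) [-146.9   74.7] [-145.8 -141.5]
col ends exp len150 [-65.6  69.8] [-65.5 -84.8]
plate y range [-138.24336759   74.83405359] xmin -144.39464715552705
deck y [-58.98346006  56.56204334] x [-139.46385785]
col ((-64.78974151611328, -6.3999176025390625), (174.1317138671875, 32.234039306640625), 89.56953430175781) 67.62640836244631
-60 -81.3 -50.4
-30 -80.0 -49.2
0 -80.2 -49.3
30 -80.4 -49.5
60 -79.2 -48.4
```

```bash
python3 -m crank '[1,-0.02,0.02,0.02,0.3, 1,-0.04,0.04,0.04,0.3, 1,-0.04,0.08,0.04,0.3, 1,-0.04,0.12,0.04,0.3, 1,-0.04,0.16,0.04,0.3, 1,-0.04,0.2,0.04,0.3, 1,-0.04,0.24,0.04,0.3, 1,-0.04,0.27,0.04,0.3]'; python3 go.py -108 -6 33 -90; python3 - <<'E'
from h import *
c=cap('wrist','w1');w=cloud(c)
t=np.array([.580,.0351]);an=1.8423
M=np.array([[np.cos(an),-np.sin(an)],[np.sin(an),np.cos(an)]])
q=w.copy();q[...,:2]=(w[...,:2]-t)@M;q*=1000
m=(q[...,2]>52)&(q[...,2]<72)&(abs(q[...,0]+65)<30)&(abs(q[...,1])<110)
P=q[m];print(m.sum(),cv2.minAreaRect(P[:,:2].astype(np.float32)))
E
```

```text
time: 2.82
tcp_pos: [0.6111, -0.0658, 0.0554]
tcp_rot: [0.564, -0.428, 0.426, -0.563]
contact_force: [-0.1, 0.2, -0.1]
opening: 1.001
t 2.82 cradle mm [-105.6   -2.9] z 55.4 ztool ang in cradle -89.88 F cradle [0.26 0.02] -0.12 open 1.001 tilt [-2.1e-03  5.0e-04 -1.0e+00]
shift mm [ 2.4 22.4  3.1] turn 0.11904239478920431
17469 ((-64.56222534179688, -6.419456481933594), (175.11305236816406, 32.0994873046875), 89.34846496582031)
```

View pics/w1.png

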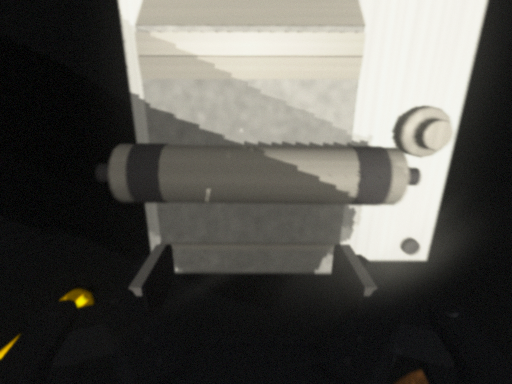

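The wrist close-up shows the column body at columns 108–407, row 175. The fingers straddle it evenly at columns 145–370. The end fitting at (425,130) stands close to the path of the column's right end, so I'll measure that clearance.

```bash
python3 - <<'E'
from h import *
t=np.array([.580,.0351]);an=1.8423
M=np.array([[np.cos(an),-np.sin(an)],[np.sin(an),np.cos(an)]])
for n in ('w1','w0','t0'):
    c=load(n);w=cloud(c);q=w.copy();q[...,:2]=(w[...,:2]-t)@M;q*=1000
    m=(q[...,2]>26)&(q[...,2]<46)&(abs(q[...,0]+40)<45)&(q[...,1]<-72)&(q[...,1]>-140)
    P=q[m];print(n,'fit',m.sum(),cv2.minEnclosingCircle(P[:,:2].astype(np.float32)),np.percentile(P[:,2],[50,95]),P[:,1].max())
    m=(q[...,2]>60)&(q[...,2]<72)&(abs(q[...,0]+65)<30)&(abs(q[...,1])<110)
    print('col y',np.percentile(q[m][:,1],[0.5,99.5]))
    m=(abs(q[...,2]-35)<3)&(abs(q[...,0]+90)<40)&(abs(q[...,1])<66)
    print('deck y',np.percentile(q[m][:,1],[1,99]))
    m=(q[...,2]>22)&(q[...,2]<46)&(q[...,0]>20)&(q[...,0]<130)&(q[...,1]<-65)&(q[...,1]>-140)
    if m.sum()>5: print('stopper',m.sum(),cv2.minEnclosingCircle(q[m][:,:2].astype(np.float32)))
E
```

```text
w1 fit 1066 ((-45.395294189453125, -108.62784576416016), 13.0516357421875) [35.17584698 36.5040433 ] -97.93782385570385
col y [-80.11832414  67.69467706]
deck y [-59.52562114  56.39084663]
w0 fit 165 ((-47.202911376953125, -110.09700012207031), 12.673208236694336) [35.04785965 36.90090621] -101.32661248905474
col y [-80.4729891   67.71640301]
deck y [-60.28716747  57.96564176]
t0 fit 37 ((-45.76520538330078, -110.08019256591797), 14.589032173156738) [32.89205998 40.00980273] -95.68834011217974
col y [-80.0094496   68.99681814]
deck y [-60.73905527  57.67843519]
stopper 50 ((70.43746948242188, -112.04536437988281), 12.239176750183105)
```

```bash
python3 -m crank '[1,0,0.008,0.001,0, 1,0,0.016,0.002,0.1, 1,0,0.022,0.003,0.1, 1,0,0.022,0.003,0.1, 1,-0.003,0.022,0.003,0.1, 1,-0.006,0.022,0.003,0.1, 1,-0.008,0.022,0.003,0.1, 1,-0.008,0.022,0.003,0.1]'|tail -2; python3 go.py; python3 -m crank '[1,-0.002,0,0,0, 1,-0.004,0,0,0, 1,-0.006,0,0,0, 1,-0.008,0,0,0, 1,-0.010,0,0,0, 1,-0.012,0,0,0, 1,-0.014,0,0,0, 1,-0.016,0,0,0]'|tail -2; python3 go.py;  python3 - <<'E'
from h import *
c=cap('wrist','w2');w=cloud(c)
t=np.array([.580,.0351]);an=1.8423
M=np.array([[np.cos(an),-np.sin(an)],[np.sin(an),np.cos(an)]])
q=w.copy();q[...,:2]=(w[...,:2]-t)@M;q*=1000
m=(q[...,2]>55)&(q[...,2]<72)&(abs(q[...,0]+50)<45)&(abs(q[...,1])<110)
P=q[m];print(m.sum(),cv2.minAreaRect(P[:,:2].astype(np.float32)))
E
```

```text
contact_force: [0.1, -0.8, -1.0]
opening: 1.005
t 3.53 cradle mm [-99.2  -7. ] z 36.7 ztool ang in cradle -90.06 F cradle [-0.84  0.14] -1.01 open 1.005 tilt [ 8.e-04 -1.e-04 -1.e+00]
contact_force: [0.4, 0.3, 0.6]
opening: 1.0
t 4.2 cradle mm [-83.4  -6.8] z 36.1 ztool ang in cradle -90.08 F cradle [ 0.15 -0.5 ] 0.6 open 1.0 tilt [-0. -0. -1.]
21568 ((-68.13825225830078, -6.242645263671875), (174.306396484375, 54.21483612060547), 89.63300323486328)
```

```bash
cat > col.py <<'E'
from h import *
def col(n='wrist'):
    c=cap(n);w=cloud(c)
    t=np.array([.580,.0351]);an=1.8423
    M=np.array([[np.cos(an),-np.sin(an)],[np.sin(an),np.cos(an)]])
    q=w.copy();q[...,:2]=(w[...,:2]-t)@M;q*=1000
    for y in (-63,-30,0,25,60):
        m=(q[...,2]>48)&(q[...,2]<75)&(abs(q[...,0]+20)<65)&(abs(q[...,1]-y)<5)
        P=q[m]
        if m.sum()<5: print(y,'none'); continue
        zt=np.percentile(P[:,2],97); s=P[P[:,2]>zt-3]; print(y,'x',P[:,0].min().round(1),P[:,0].max().round(1),'ztop',zt.round(1),'xtop',np.median(s[:,0]).round(1))
    m=(q[...,2]>44)&(q[...,2]<75)&(q[...,0]>-60)&(q[...,0]<44)&(abs(q[...,1])<90)
    print('y ext',np.percentile(q[m][:,1],[.5,99.5]).round(1))
if __name__=='__main__':
    import sys; col(*sys.argv[1:])
E
python3 col.py; python3 -m crank '[1,-0.002,0,0,0, 1,-0.004,0,0,0, 1,-0.006,0,0,0, 1,-0.008,0,0,0, 1,-0.010,0,0,0, 1,-0.012,0,0,0, 1,-0.014,0,0,0, 1,-0.016,0,0,0]'|tail -2;  python3 go.py; python3 col.py
```

```text
-63 x -77.9 -39.8 ztop 71.4 xtop -77.0
-30 x -70.0 -40.1 ztop 66.9 xtop -55.1
0 x -69.8 -39.9 ztop 67.1 xtop -54.7
25 x -69.7 -39.9 ztop 66.9 xtop -54.7
60 x -70.1 -39.3 ztop 67.3 xtop -54.5
y ext [-81.5  78.4]
contact_force: [0.5, 0.2, 0.1]
opening: 1.001
t 4.97 cradle mm [-67.4  -6.8] z 36.1 ztool ang in cradle -90.08 F cradle [ 0.01 -0.57] 0.09 open 1.001 tilt [-0. -0. -1.]
-63 x -62.4 -24.7 ztop 71.2 xtop -61.3
-30 x -55.3 -25.2 ztop 67.0 xtop -40.1
0 x -54.9 -25.0 ztop 67.0 xtop -39.9
25 x -55.0 -25.1 ztop 66.9 xtop -40.2
60 x -55.2 -24.7 ztop 67.2 xtop -39.8
y ext [-80.9  77.9]
```

```bash
for i in 1; do python3 -m crank '[1,-0.002,0,0,0, 1,-0.004,0,0,0, 1,-0.006,0,0,0, 1,-0.008,0,0,0, 1,-0.010,0,0,0, 1,-0.012,0,0,0, 1,-0.014,0,0,0, 1,-0.016,0,0,0]'|tail -2; python3 -m crank '[1,-0.002,0,0,0, 1,-0.004,0,0,0, 1,-0.006,0,0,0, 1,-0.008,0,0,0, 1,-0.010,0,0,0, 1,-0.012,0,0,0, 1,-0.014,0,0,0, 1,-0.016,0,0,0]'|tail -2; done;  python3 go.py; python3 col.py
```

```text
contact_force: [0.2, -0.6, -0.1]
opening: 0.998
contact_force: [0.5, -2.5, 0.9]
opening: 0.998
t 6.35 cradle mm [-35.6  -7. ] z 36.2 ztool ang in cradle -90.09 F cradle [-2.54  0.23] 0.88 open 0.998 tilt [ 4.e-04 -1.e-04 -1.e+00]
-63 x -30.8 7.0 ztop 70.5 xtop -10.3
-30 x -21.5 6.4 ztop 68.3 xtop -7.9
0 x -21.5 6.5 ztop 68.2 xtop -8.1
25 x -21.4 6.5 ztop 68.2 xtop -7.7
60 x -24.0 7.3 ztop 68.5 xtop -7.8
y ext [-80.8  77.8]
```

```bash
python3 -m crank '[1,-0.0015,0,0,0, 1,-0.003,0,0,0, 1,-0.0045,0,0,0, 1,-0.006,0,0,0, 1,-0.0075,0,0,0, 1,-0.009,0,0,0, 1,-0.0105,0,0,0, 1,-0.012,0,0,0]'|tail -2; python3 -m crank '[1,-0.001,0,0,0, 1,-0.002,0,0,0, 1,-0.003,0,0,0, 1,-0.004,0,0,0, 1,-0.005,0,0,0, 1,-0.006,0,0,0, 1,-0.007,0,0,0, 1,-0.008,0,0,0]'|tail -2; python3 go.py; python3 col.py
```

```text
contact_force: [0.9, -0.5, 0.5]
opening: 1.0
contact_force: [0.2, 0.3, -0.3]
opening: 1.001
t 7.73 cradle mm [-15.5  -6.9] z 36.1 ztool ang in cradle -90.08 F cradle [ 0.24 -0.25] -0.25 open 1.001 tilt [-1.e-04 -0.e+00 -1.e+00]
-63 x -10.6 44.0 ztop 71.5 xtop -9.4
-30 x 16.7 43.8 ztop 55.9 xtop 30.7
0 x 16.7 43.5 ztop 55.9 xtop 30.6
25 x 16.8 43.9 ztop 56.0 xtop 30.7
60 x 15.9 44.1 ztop 56.2 xtop 30.9
y ext [-80.4  68.3]
```

The column is seated: top at z 55.9 (expected 55.6), x about 30.7, parallel to the groove, and about 4.7 mm off the middle, which I accept as about midway. Next I back off and go to the crossbar.

```bash
python3 -m crank '[1,0.01,0,0,0, 1,0.02,0,0,0, 1,0.03,-0.03,0,0, 1,0.03,-0.07,0,0, 1,0.03,-0.11,0,0, 1,0.03,-0.15,0,0, 1,0.03,-0.19,0,0, 1,0.03,-0.23,0,0]'|tail -2; python3 -m crank '[1,0,-0.04,0,0, 1,0,-0.06,0,0, 1,0,-0.06,0,0, 1,0,-0.06,0,0, 1,0,-0.06,0,0, 1,0,-0.06,0,0, 1,0,-0.06,0,0, 1,0,-0.06,0,0]'|tail -1; python3 go.py 101 38.6 310 0;  python3 go.py 101 38.6 310 180; python3 col.py; python3 - <<'E'
from h import *
print(np.round(robot.observe()['qpos'],3))
c=cap('wrist','w3')
E
```

```text
contact_force: [0.7, 0.1, -0.6]
opening: 0.998
opening: 1.0
t 9.12 cradle mm [-45.6  -6.7] z 325.1 ztool ang in cradle -90.09 F cradle [-0.36  0.42] -0.52 open 1.0 tilt [-1.7e-03  1.0e-04 -1.0e+00]
shift mm [-146.6   15.2  -45.5] turn -90.08734825876707
t 9.12 cradle mm [-45.6  -6.7] z 325.1 ztool ang in cradle -90.09 F cradle [-0.36  0.42] -0.52 open 1.0 tilt [-1.7e-03  1.0e-04 -1.0e+00]
shift mm [-146.6   15.2  -45.5] turn 89.91265174123293
-63 x 15.6 42.9 ztop 56.5 xtop 29.5
-30 x 15.7 42.9 ztop 55.8 xtop 29.5
0 x 15.7 43.0 ztop 55.9 xtop 29.6
25 x 17.1 43.0 ztop 55.7 xtop 29.6
60 x 17.2 43.1 ztop 55.9 xtop 29.7
y ext [-80.9  71.6]
[-0.089  0.368  1.394  0.     1.381 -0.36 ]
```

View pics/w3.png

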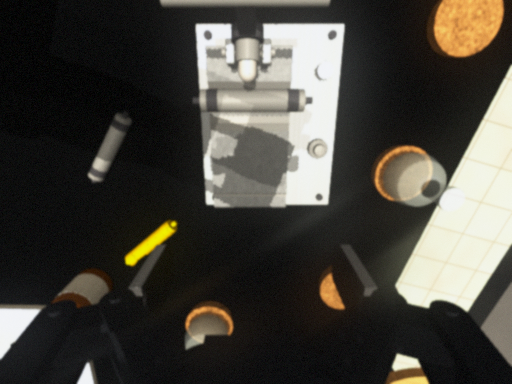

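Wrist view from above: the column lies straight in the groove, rows 90–111 and columns 200–307. The clamp is still open, with its bar at the top edge.

```bash
python3 -m crank '[1,-0.03,0,-0.01,-7, 1,-0.06,0,-0.02,-14, 1,-0.09,0,-0.03,-21, 1,-0.12,0,-0.04,-28, 1,-0.147,0,-0.045,-35, 1,-0.147,0,-0.045,-42, 1,-0.147,0,-0.045,-49, 1,-0.147,0,-0.045,-56]'|tail -1; python3 -m crank '[0.8,0,0,0,-7, 0.6,0,0,0,-14, 0.4,0,0,0,-21, 0.4,0,0,0,-28, 0.4,0,0,0,-34, 0.4,0,0,0,-34, 0.4,0,0,0,-34, 0.4,0,0,0,-34]'|tail -1; python3 go.py 101 38.6 215 0; python3 - <<'E'
from h import *
t=np.array([.580,.0351]);an=1.8423
M=np.array([[np.cos(an),-np.sin(an)],[np.sin(an),np.cos(an)]])
for n in ('wrist','top','scene'):
    c=cap(n,'b_'+n);w=cloud(c);q=w.copy();q[...,:2]=(w[...,:2]-t)@M;q*=1000
    m=(q[...,2]>215)&(q[...,2]<255)&(abs(q[...,0]-100)<40)&(abs(q[...,1])<75)
    for y in (-50,-30,25,45):
        P=q[m&(abs(q[...,1]-y)<8)]
        if len(P)>4: print(n,y,len(P),np.median(P,0).round(1),P[:,0].min().round(1),P[:,0].max().round(1),np.percentile(P[:,2],95).round(1))
E
```

```text
opening: 0.998
opening: 0.703
t 10.55 cradle mm [101.5  37.9] z 326.0 ztool ang in cradle -0.28 F cradle [ 0.14 -0.23] 0.44 open 0.703 tilt [-1.e-04 -0.e+00 -1.e+00]
shift mm [ -0.7 111.   -0.5] turn -0.28105773770494125
wrist -50 166 [103.3 -50.  238.4] 97.3 108.3 239.7
wrist -30 174 [103.3 -29.9 238.4] 97.5 109.2 240.0
wrist 25 215 [103.4  25.2 238.5] 97.9 108.9 239.7
wrist 45 236 [103.4  45.4 238.5] 97.3 108.8 240.0
top 45 26 [103.   44.6 237.7] 97.4 109.0 242.7
scene -50 36 [100.6 -50.3 236.6] 97.4 107.7 239.4
scene -30 33 [100.3 -30.1 236.9] 96.0 108.1 240.1
scene 25 30 [100.3  24.6 236.9] 97.7 106.8 240.3
scene 45 30 [100.4  45.  237.1] 97.1 107.1 239.5
```

```bash
python3 -m crank '[0.2,0,0.02,0.0015,0, 0.2,0,0.045,0.0015,0, 0.2,0,0.07,0.0015,0, 0.2,0,0.09,0.0015,0, 0.2,0,0.104,0.0015,0, 0.2,0,0.111,0.0015,0, 0.2,0,0.111,0.0015,0, 0.2,0,0.111,0.0015,0]' 20; python3 go.py;  python3 -m crank '[-0.2,0,0,0,0, -0.4,0,0,0,0, -0.6,0,0,0,0, -0.8,0,0,0,0, -1,0,0,0,0, -1,0,0,0,0, -1,0,0,0,0, -1,0,0,0,0]' 20|tail -2; python3 go.py
```

```text
time: 11.37
tcp_pos: [0.5161, 0.1242, 0.2156]
tcp_rot: [-0.701, -0.095, 0.095, 0.701]
contact_force: [-0.1, 0.8, 1.0]
opening: 0.603
t 11.37 cradle mm [102.9  37.6] z 215.6 ztool ang in cradle -0.11 F cradle [ 0.78 -0.14] 0.99 open 0.603 tilt [ 4.e-04  1.e-04 -1.e+00]
contact_force: [-1.5, 0.2, 6.6]
opening: 0.134
t 12.03 cradle mm [103.   37.6] z 215.8 ztool ang in cradle -0.08 F cradle [0.63 1.38] 6.62 open 0.134 tilt [ 1.e-03  2.e-04 -1.e+00]
```

```bash
python3 -c "
import numpy as np
th=1.711;prev=None
for k in range(3):
    a0=th
    for i in range(8):
        th-=.059
        print(f'({1000*130e-3*(np.cos(a0)-np.cos(th)):.1f} z, {130*(np.sin(a0)-np.sin(th)):.1f} y)',end=' ')
    print(th)
"
```

```text
(-7.6 z, -0.8 y) (-15.3 z, -1.2 y) (-22.9 z, -1.2 y) (-30.6 z, -0.7 y) (-38.2 z, 0.3 y) (-45.7 z, 1.7 y) (-53.2 z, 3.5 y) (-60.5 z, 5.8 y) 1.2390000000000005
(-7.2 z, 2.7 y) (-14.2 z, 5.8 y) (-21.0 z, 9.4 y) (-27.6 z, 13.3 y) (-33.9 z, 17.6 y) (-40.0 z, 22.3 y) (-45.8 z, 27.3 y) (-51.3 z, 32.7 y) 0.767000000000001
(-5.2 z, 5.7 y) (-10.0 z, 11.6 y) (-14.4 z, 17.9 y) (-18.5 z, 24.4 y) (-22.2 z, 31.1 y) (-25.5 z, 38.0 y) (-28.3 z, 45.2 y) (-30.8 z, 52.4 y) 0.29500000000000126
```

```bash
python3 -m crank '[-1,0,-0.0008,-0.0076,0, -1,0,-0.0012,-0.0153,0, -1,0,-0.0012,-0.0229,0, -1,0,-0.0007,-0.0306,0, -1,0,0.0003,-0.0382,0, -1,0,0.0017,-0.0457,0, -1,0,0.0035,-0.0532,0, -1,0,0.0058,-0.0605,0]'|tail -2; python3 go.py
```

```text
contact_force: [2.0, 3.3, -0.6]
opening: 0.132
t 12.7 cradle mm [41.6 38. ] z 209.1 ztool ang in cradle -0.1 F cradle [ 2.61 -2.81] -0.57 open 0.132 tilt [ 1.e-04 -1.e-04 -1.e+00]
```

```bash
python3 -m crank '[-1,0,0.0027,-0.0072,0, -1,0,0.0058,-0.0142,0, -1,0,0.0094,-0.021,0, -1,0,0.0133,-0.0276,0, -1,0,0.0176,-0.0339,0, -1,0,0.0223,-0.04,0, -1,0,0.0273,-0.0458,0, -1,0,0.0327,-0.0513,0]'|tail -2; python3 go.py
```

```text
contact_force: [0.2, -0.1, 3.0]
opening: 0.128
t 13.37 cradle mm [-9.4 38.2] z 176.0 ztool ang in cradle -0.08 F cradle [-0.17 -0.14] 3.02 open 0.128 tilt [-3.e-04 -1.e-04 -1.e+00]
```

```bash
python3 -m crank '[-1,0,0.0057,-0.0052,0, -1,0,0.0116,-0.01,0, -1,0,0.0179,-0.0144,0, -1,0,0.0244,-0.0185,0, -1,0,0.0311,-0.0222,0, -1,0,0.038,-0.0255,0, -1,0,0.0452,-0.0283,0, -1,0,0.0452,-0.0283,0]'|tail -2; python3 go.py; python3 -m crank '[-1,0,0,0,0, -1,0,0,0,0, -1,0,0,0,0, -1,0,0,0,0, -1,0,0,0,0, -1,0,0,0,0, -1,0,0,0,0, -1,0,0,0,0]'|tail -2; python3 go.py; python3 - <<'E'
from h import *
cap('scene','s1')
a=cap('scene','s1'); cv2.imwrite('pics/s1c.png',cv2.resize(a['frame'][140:290,190:360],None,fx=4,fy=4,interpolation=cv2.INTER_CUBIC))
E
```

```text
contact_force: [1.3, -0.4, -0.9]
opening: 0.132
t 14.03 cradle mm [-37.7  38.3] z 130.0 ztool ang in cradle -0.1 F cradle [-0.76 -1.1 ] -0.94 open 0.132 tilt [-5.e-04 -3.e-04 -1.e+00]
contact_force: [-0.5, -2.0, 0.7]
opening: 0.13
t 14.7 cradle mm [-37.2  38.2] z 131.5 ztool ang in cradle -0.08 F cradle [-1.81  1.07] 0.68 open 0.13 tilt [-1.e-04 -1.e-04 -1.e+00]
```

View pics/s1c.png

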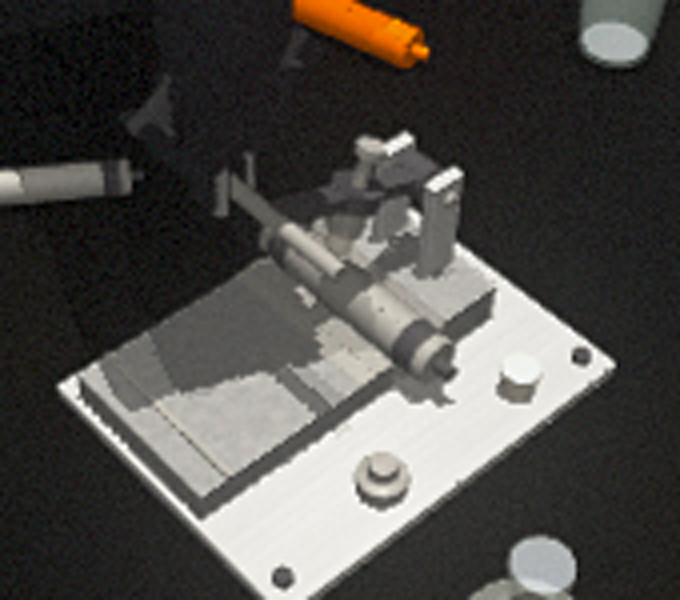

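The scene crop shows the arm partway down, bar held by the fingers at (235,185), the pad above the column, and the fitting and stopper standing undisturbed.

```bash
python3 -m crank '[-1,0,0.003,-0.001,0, -1,0,0.006,-0.0019,0, -1,0,0.009,-0.0028,0, -1,0,0.012,-0.0036,0, -1,0,0.0145,-0.0043,0, -1,0,0.0165,-0.0049,0, -1,0,0.0165,-0.0049,0, -1,0,0.0165,-0.0049,0]'|tail -2; python3 go.py;  python3 - <<'E'
from h import *
t=np.array([.580,.0351]);an=1.8423
M=np.array([[np.cos(an),-np.sin(an)],[np.sin(an),np.cos(an)]])
print(np.round(robot.observe()['torque'],2))
a=cap('scene','s2'); cv2.imwrite('pics/s2c.png',cv2.resize(a['frame'][165:230,245:310],None,fx=9,fy=9,interpolation=cv2.INTER_CUBIC))
E
```

```text
contact_force: [-0.6, 1.4, -2.2]
opening: 0.13
t 15.47 cradle mm [-41.8  38.2] z 114.5 ztool ang in cradle -0.08 F cradle [1.48 0.16] -2.2 open 0.13 tilt [-5.e-04  3.e-04 -1.e+00]
[0.22 0.31 0.03]
```

View pics/s2c.png

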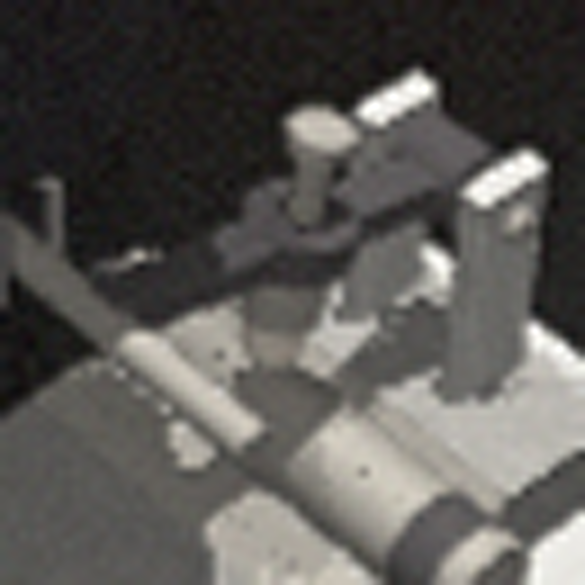

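The pad at (275,365) is only slightly above the column top, so contact is near. From here I move in fine steps.

```bash
for k in 1 2 3; do python3 -m crank '[-1,0,0.0007,-0.0001,0, -1,0,0.0014,-0.0003,0, -1,0,0.002,-0.0004,0, -1,0,0.002,-0.0004,0, -1,0,0.002,-0.0004,0, -1,0,0.002,-0.0004,0, -1,0,0.002,-0.0004,0, -1,0,0.002,-0.0004,0]'|grep force; python3 go.py|cut -c1-120; done
```

```text
contact_force: [-3.2, 3.9, 0.1]
t 16.18 cradle mm [-42.3  38.1] z 112.9 ztool ang in cradle -0.08 F cradle [4.63 2.01] 0.11 open 0.13 tilt [-2.e-04  2.e
contact_force: [-1.9, 4.0, -0.6]
t 16.85 cradle mm [-42.7  38.2] z 110.8 ztool ang in cradle -0.08 F cradle [4.39 0.72] -0.59 open 0.127 tilt [-3.e-04  2
contact_force: [-2.7, 4.1, -0.3]
t 17.52 cradle mm [-43.   38.2] z 108.8 ztool ang in cradle -0.08 F cradle [4.63 1.49] -0.27 open 0.132 tilt [-3.e-04  3
```

```bash
for k in 1 2; do python3 -m crank '[-1,0,0.0007,0,0, -1,0,0.0014,0,0, -1,0,0.002,0,0, -1,0,0.002,0,0, -1,0,0.002,0,0, -1,0,0.002,0,0, -1,0,0.002,0,0, -1,0,0.002,0,0]'|grep force; python3 go.py|cut -c1-120; done
```

```text
contact_force: [-2.2, 2.1, -0.9]
t 18.18 cradle mm [-43.3  38.1] z 106.9 ztool ang in cradle -0.08 F cradle [2.61 1.57] -0.85 open 0.13 tilt [ 0.e+00 -1.
contact_force: [-1.8, -3.9, -0.2]
t 18.85 cradle mm [-43.5  38.1] z 104.9 ztool ang in cradle -0.08 F cradle [-3.24  2.76] -0.23 open 0.13 tilt [ 1.e-04 -
```

```bash
for k in 1 2; do python3 -m crank '[-1,0,0.0007,-0.0001,0, -1,0,0.0014,-0.0002,0, -1,0,0.002,-0.0003,0, -1,0,0.002,-0.0003,0, -1,0,0.002,-0.0003,0, -1,0,0.002,-0.0003,0, -1,0,0.002,-0.0003,0, -1,0,0.002,-0.0003,0]'|grep force; python3 go.py|cut -c1-120; done;  python3 - <<'E'
from h import *
a=cap('scene','s3'); cv2.imwrite('pics/s3c.png',cv2.resize(a['frame'][165:230,245:310],None,fx=9,fy=9,interpolation=cv2.INTER_CUBIC))
E
```

```text
contact_force: [-2.1, -4.6, 0.2]
t 19.52 cradle mm [-43.7  38.1] z 102.9 ztool ang in cradle -0.09 F cradle [-3.84  3.21] 0.2 open 0.13 tilt [ 1.e-04 -2.
contact_force: [-1.4, -5.4, 0.4]
t 20.18 cradle mm [-43.9  38.1] z 100.8 ztool ang in cradle -0.08 F cradle [-4.87  2.82] 0.44 open 0.129 tilt [ 1.e-04 -
```

View pics/s3c.png

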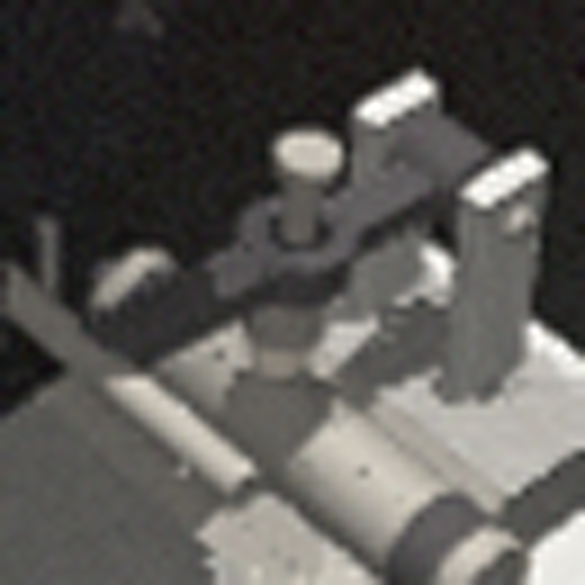

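Now the pad is just above the column or barely touching it. Wrist force shows no vertical rise yet, so I continue in fine steps.

```bash
for k in 1 2; do python3 -m crank '[-1,0,0.0007,-0.0003,0, -1,0,0.0014,-0.0006,0, -1,0,0.002,-0.0006,0, -1,0,0.002,-0.0006,0, -1,0,0.002,-0.0006,0, -1,0,0.002,-0.0006,0, -1,0,0.002,-0.0006,0, -1,0,0.002,-0.0006,0]'|grep force; python3 go.py|cut -c1-120; done
```

```text
contact_force: [-1.0, 1.9, -1.5]
t 20.9 cradle mm [-44.2  38.1] z 98.7 ztool ang in cradle -0.08 F cradle [2.09 0.45] -1.53 open 0.131 tilt [-2.e-04  3.e
contact_force: [-1.2, 6.3, -0.5]
t 21.57 cradle mm [-44.4  38.1] z 96.8 ztool ang in cradle -0.09 F cradle [ 6.37 -0.52] -0.51 open 0.129 tilt [-4.e-04
```

```bash
for k in 1 2; do python3 -m crank '[-1,0,0.0007,0.0001,0, -1,0,0.0014,0.0001,0, -1,0,0.002,0.0001,0, -1,0,0.002,0.0001,0, -1,0,0.002,0.0001,0, -1,0,0.002,0.0001,0, -1,0,0.002,0.0001,0, -1,0,0.002,0.0001,0]'|grep force; python3 go.py|cut -c1-120; done
```

```text
contact_force: [-2.3, 3.8, -0.3]
t 22.23 cradle mm [-44.6  38.1] z 94.8 ztool ang in cradle -0.08 F cradle [4.32 1.16] -0.31 open 0.127 tilt [-2.e-04  6.
contact_force: [-1.7, 5.3, 0.5]
t 22.9 cradle mm [-44.7  38.1] z 92.8 ztool ang in cradle -0.08 F cradle [5.58 0.19] 0.47 open 0.13 tilt [-0.e+00  3.e-0
```

```bash
cat > bar.py <<'E'
from h import *
t=np.array([.580,.0351]);an=1.8423
M=np.array([[np.cos(an),-np.sin(an)],[np.sin(an),np.cos(an)]])
for n in ('scene','top'):
    c=cap(n,'z_'+n);w=cloud(c);q=w.copy();q[...,:2]=(w[...,:2]-t)@M;q*=1000
    for lab,x,y,lo in (('bar',-45,-35,80),('bar',-45,-50,80),('col',30,-60,48),('col',30,-35,48)):
        P=q[(abs(q[...,0]-x)<14)&(abs(q[...,1]-y)<9)&(q[...,2]>lo)]
        if len(P)>4: print(n,lab,y,len(P),'x',np.median(P[:,0]).round(1),'ztop',np.percentile(P[:,2],90).round(1))
E
python3 bar.py;python3 -m crank '[-1,0,0.0007,0.0001,0, -1,0,0.0014,0.0001,0, -1,0,0.002,0.0001,0, -1,0,0.002,0.0001,0, -1,0,0.002,0.0001,0, -1,0,0.002,0.0001,0, -1,0,0.002,0.0001,0, -1,0,0.002,0.0001,0]'|grep force; python3 go.py|cut -c1-120
```

```text
scene bar -35 34 x -47.3 ztop 116.5
scene bar -50 38 x -48.0 ztop 116.4
scene col -60 60 x 26.1 ztop 56.2
scene col -35 51 x 26.3 ztop 55.2
top col -60 43 x 28.7 ztop 58.5
top col -35 35 x 30.8 ztop 57.6
contact_force: [-0.8, 4.6, -1.7]
t 23.67 cradle mm [-44.7  38.1] z 90.8 ztool ang in cradle -0.08 F cradle [ 4.62 -0.48] -1.69 open 0.126 tilt [-0.e+00
```

```bash
for k in 1 2; do python3 -m crank '[-1,0,0.0007,0.0001,0, -1,0,0.0014,0.0001,0, -1,0,0.002,0.0001,0, -1,0,0.002,0.0001,0, -1,0,0.002,0.0001,0, -1,0,0.002,0.0001,0, -1,0,0.002,0.0001,0, -1,0,0.002,0.0001,0]'|grep force; python3 go.py|cut -c1-120; done
```

```text
contact_force: [-1.1, 2.4, -0.1]
t 24.33 cradle mm [-44.7  38.1] z 88.9 ztool ang in cradle -0.08 F cradle [2.57 0.44] -0.14 open 0.129 tilt [ 1.e-04 -1.
contact_force: [-1.3, -0.5, -0.8]
t 25.0 cradle mm [-44.7  38.1] z 86.9 ztool ang in cradle -0.08 F cradle [-0.12  1.34] -0.85 open 0.132 tilt [ 1.e-04 -1
```

```bash
for k in 1 2; do python3 -m crank '[-1,0,0.0007,0.0001,0, -1,0,0.0014,0.0001,0, -1,0,0.002,0.0001,0, -1,0,0.002,0.0001,0, -1,0,0.002,0.0001,0, -1,0,0.002,0.0001,0, -1,0,0.002,0.0001,0, -1,0,0.002,0.0001,0]'|grep force; python3 go.py|cut -c1-120; done; python3 - <<'E'
from h import *
a=cap('scene','s4'); cv2.imwrite('pics/s4c.png',cv2.resize(a['frame'][165:230,245:310],None,fx=9,fy=9,interpolation=cv2.INTER_CUBIC))
E
```

```text
contact_force: [-0.1, -3.2, -0.5]
t 25.67 cradle mm [-44.6  38.1] z 84.9 ztool ang in cradle -0.09 F cradle [-3.09  1.01] -0.54 open 0.129 tilt [ 1.e-04 -
contact_force: [0.7, -4.9, 0.5]
t 26.33 cradle mm [-44.5  38.1] z 82.8 ztool ang in cradle -0.08 F cradle [-4.87  0.6 ] 0.53 open 0.133 tilt [ 2.e-04 -2
```

View pics/s4c.png

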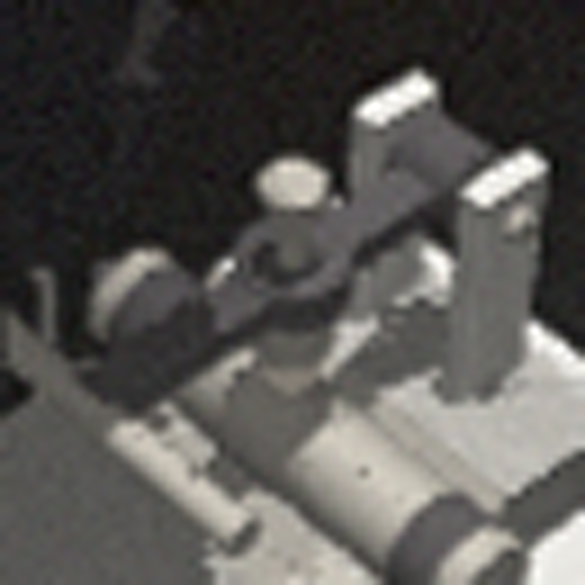

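Pad bottom is now at (280,388), still coming down on the column, and the arm is about level. Continuing.

```bash
for k in 1 2; do python3 -m crank '[-1,0,0.0007,-0.0001,0, -1,0,0.0014,-0.0001,0, -1,0,0.002,-0.0001,0, -1,0,0.002,-0.0001,0, -1,0,0.002,-0.0001,0, -1,0,0.002,-0.0001,0, -1,0,0.002,-0.0001,0, -1,0,0.002,-0.0001,0]'|grep force; python3 go.py|cut -c1-120; done
```

```text
contact_force: [1.1, -4.4, -1.5]
t 27.05 cradle mm [-44.4  38.1] z 80.8 ztool ang in cradle -0.08 F cradle [-4.52  0.17] -1.47 open 0.131 tilt [ 0.  0. -
contact_force: [0.1, -0.1, -1.9]
t 27.72 cradle mm [-44.4  38.1] z 78.8 ztool ang in cradle -0.08 F cradle [-0.14 -0.03] -1.89 open 0.131 tilt [-1.e-04
```

```bash
python3 -m crank '[-1,0,0.0007,0.0001,0, -1,0,0.0014,0.0001,0, -1,0,0.002,0.0001,0, -1,0,0.002,0.0001,0, -1,0,0.002,0.0001,0, -1,0,0.002,0.0001,0, -1,0,0.002,0.0001,0, -1,0,0.002,0.0001,0]'|grep force; python3 go.py|cut -c1-120;python3 bar.py
```

```text
contact_force: [-0.2, 2.9, 1.6]
t 28.38 cradle mm [-44.3  38.1] z 76.8 ztool ang in cradle -0.08 F cradle [ 2.88 -0.62] 1.55 open 0.127 tilt [-2.e-04  2
scene bar -35 35 x -47.0 ztop 100.5
scene bar -50 38 x -47.3 ztop 100.6
scene col -60 59 x 26.1 ztop 55.5
scene col -35 58 x 27.0 ztop 55.8
top col -60 40 x 29.8 ztop 60.0
top col -35 38 x 29.0 ztop 58.0
```

```bash
python3 -m crank '[-1,0,0.0005,0.0001,0, -1,0,0.001,0.0001,0, -1,0,0.0015,0.0001,0, -1,0,0.0015,0.0001,0, -1,0,0.0015,0.0001,0, -1,0,0.0015,0.0001,0, -1,0,0.0015,0.0001,0, -1,0,0.0015,0.0001,0]'|grep force; python3 go.py|cut -c1-120
```

```text
contact_force: [-1.3, 5.2, 1.0]
t 29.15 cradle mm [-44.2  38.1] z 75.3 ztool ang in cradle -0.09 F cradle [ 5.4  -0.17] 1.02 open 0.13 tilt [-1.e-04  2.
```

```bash
python3 -m crank '[-1,0,0.0005,0.0001,0, -1,0,0.001,0.0001,0, -1,0,0.0015,0.0001,0, -1,0,0.0015,0.0001,0, -1,0,0.0015,0.0001,0, -1,0,0.0015,0.0001,0, -1,0,0.0015,0.0001,0, -1,0,0.0015,0.0001,0]'|grep force; python3 go.py|cut -c1-120
```

```text
contact_force: [-2.0, 5.4, 4.5]
t 29.82 cradle mm [-44.   38.1] z 74.0 ztool ang in cradle -0.08 F cradle [5.72 0.46] 4.51 open 0.131 tilt [-1.e-04  2.e
```

```bash
python3 -m crank '[-1,0,0.0005,0.0001,0, -1,0,0.001,0.0001,0, -1,0,0.001,0.0001,0, -1,0,0.001,0.0001,0, -1,0,0.001,0.0001,0, -1,0,0.001,0.0001,0, -1,0,0.001,0.0001,0, -1,0,0.001,0.0001,0]'|grep force; python3 go.py|cut -c1-120; python3 bar.py
```

```text
contact_force: [-3.0, 5.9, 4.7]
t 30.48 cradle mm [-44.   38.1] z 73.1 ztool ang in cradle -0.09 F cradle [6.48 1.28] 4.66 open 0.128 tilt [ 1.e-04  3.e
scene bar -35 35 x -46.8 ztop 96.6
scene bar -50 36 x -46.7 ztop 95.9
scene col -60 56 x 26.1 ztop 55.8
scene col -35 56 x 26.4 ztop 55.4
top col -60 45 x 29.6 ztop 59.4
top col -35 40 x 30.1 ztop 58.4
```

```bash
python3 -m crank '[-1,0,0.0005,0.0001,0, -1,0,0.001,0.0002,0, -1,0,0.0015,0.0003,0, -1,0,0.0015,0.0004,0, -1,0,0.0015,0.0005,0, -1,0,0.0015,0.0005,0, -1,0,0.0015,0.0005,0, -1,0,0.0015,0.0005,0]'|grep force; python3 go.py|cut -c1-120; python3 bar.py
```

```text
contact_force: [-1.0, 3.4, 5.0]
t 31.25 cradle mm [-43.8  38.1] z 71.6 ztool ang in cradle -0.08 F cradle [3.53 0.1 ] 5.0 open 0.125 tilt [ 2.e-04 -2.e-
scene bar -35 38 x -47.3 ztop 95.6
scene bar -50 37 x -47.0 ztop 95.0
scene col -60 61 x 25.7 ztop 55.9
scene col -35 52 x 25.9 ztop 55.8
top col -60 46 x 29.1 ztop 56.8
top col -35 43 x 30.3 ztop 58.5
```

```bash
python3 -m crank '[-0.6,0,0,0,0, -0.4,0,0,0,0, -0.2,0,0,0,0, -0.2,0,0,0,0, -0.2,0,0,0,0, -0.2,0,0,0,0, -0.2,0,0,0,0, -0.2,0,0,0,0]'|tail -2; python3 go.py|cut -c1-140; python3 bar.py; python3 -m crank '[-0.2,0,-0.01,0,0, -0.2,0,-0.025,0,0, -0.2,0,-0.045,0,0, -0.2,0,-0.07,0,0, -0.2,0,-0.09,0,0, -0.2,0,-0.09,0,0, -0.2,0,-0.09,0,0, -0.2,0,-0.09,0,0]'|tail -2; python3 bar.py; python3 go.py -43.8 38.1 0 0
```

```text
contact_force: [-0.4, 0.3, 1.7]
opening: 0.402
t 32.02 cradle mm [-43.7  38.1] z 71.4 ztool ang in cradle -0.08 F cradle [0.43 0.3 ] 1.68 open 0.402 tilt [ 0.e+00 -1.e-04 -1.e+00]
scene bar -35 36 x -46.8 ztop 97.1
scene bar -50 35 x -46.6 ztop 97.8
scene col -60 59 x 26.2 ztop 56.0
scene col -35 57 x 25.2 ztop 56.0
top col -60 38 x 29.1 ztop 57.4
top col -35 41 x 30.0 ztop 57.5
contact_force: [-0.3, 0.1, -0.7]
opening: 0.397
scene bar -35 31 x -46.4 ztop 97.9
scene bar -50 35 x -46.9 ztop 98.1
scene col -60 61 x 26.3 ztop 55.5
scene col -35 54 x 26.3 ztop 55.8
top col -60 47 x 30.0 ztop 58.7
top col -35 33 x 33.0 ztop 58.6
t 32.88 cradle mm [-43.4  38.6] z 160.5 ztool ang in cradle -0.08 F cradle [-0.55 -0.  ] 0.04 open 0.401 tilt [-1.7e-03  2.0e-04 -1.0e+00]
shift mm [  0.8 160.5  -0.5] turn -0.08300561147530061
```

After release the bar sits at the height where contact was felt. To rule out the opening fingers having dragged it up, I press once more from above with shut fingers, watching the force.

```bash
python3 -m crank '[-1,0,0,0,0, -1,0,0,0,0, -1,0,0,0,0, -1,0,0.02,0,0, -1,0,0.04,0,0, -1,0,0.054,0,0, -1,0,0.06,0,0, -1,0,0.06,0,0]'|tail -2; python3 go.py|cut -c1-130; python3 -m crank '[-1,0,0.0007,0,0, -1,0,0.0014,0,0, -1,0,0.002,0,0, -1,0,0.002,0,0, -1,0,0.002,0,0, -1,0,0.002,0,0, -1,0,0.002,0,0, -1,0,0.002,0,0]'|grep for; python3 go.py|cut -c1-120
```

```text
contact_force: [0.2, 0.2, 0.6]
opening: 0.002
t 33.55 cradle mm [-43.4  38.8] z 100.1 ztool ang in cradle -0.08 F cradle [ 0.15 -0.25] 0.58 open 0.002 tilt [-2.4e-03  3.0e-04 -
contact_force: [-0.3, 0.5, -0.5]
t 34.22 cradle mm [-43.6  38.1] z 99.5 ztool ang in cradle -0.08 F cradle [0.6  0.17] -0.45 open 0.005 tilt [ 1.e-04 -0.
```

```bash
python3 -m crank '[-1,0,0.0005,0,0, -1,0,0.001,0,0, -1,0,0.0015,0,0, -1,0,0.0015,0,0, -1,0,0.0015,0,0, -1,0,0.0015,0,0, -1,0,0.0015,0,0, -1,0,0.0015,0,0]'|grep for; python3 go.py|cut -c1-120
```

```text
contact_force: [-0.2, 0.3, -0.2]
t 34.88 cradle mm [-43.6  38.1] z 97.9 ztool ang in cradle -0.09 F cradle [0.36 0.1 ] -0.24 open 0.0 tilt [ 0. -0. -1.]
```

```bash
python3 -m crank '[-1,0,0.0005,0,0, -1,0,0.001,0,0, -1,0,0.0015,0,0, -1,0,0.0015,0,0, -1,0,0.0015,0,0, -1,0,0.0015,0,0, -1,0,0.0015,0,0, -1,0,0.0015,0,0]'|grep for; python3 go.py|cut -c1-120
```

```text
contact_force: [-0.8, 1.3, 3.4]
t 35.55 cradle mm [-43.6  38. ] z 96.4 ztool ang in cradle -0.09 F cradle [1.44 0.47] 3.39 open -0.001 tilt [ 2.e-04  0.
```

```bash
python3 -m crank '[-1,0,0.0005,0,0, -1,0,0.001,0,0, -1,0,0.001,0,0, -1,0,0.001,0,0, -1,0,0.001,0,0, -1,0,0.001,0,0, -1,0,0.001,0,0, -1,0,0.001,0,0]'|grep for; python3 go.py|cut -c1-120
```

```text
contact_force: [-0.1, 2.1, 3.1]
t 36.22 cradle mm [-43.6  38.1] z 95.4 ztool ang in cradle -0.09 F cradle [ 2.02 -0.42] 3.1 open 0.004 tilt [ 0.e+00  1.
```

```bash
python3 -m crank '[-1,0,-0.01,0,0, -1,0,-0.03,0,0, -1,0,-0.06,0,0, -1,0,-0.09,0,0, -1,0,-0.12,0,0, -1,0,-0.15,0,0, -1,0,-0.15,0,0, -1,0,-0.15,0,0]'|tail -2; python3 go.py;python3 bar.py; python3 - <<'E'
from h import *
a=load('z_scene')['frame'];cv2.imwrite('pics/f.png',cv2.resize(a[60:384,60:450],None,fx=2,fy=1.8))
b=load('z_top');b0=load('t0')
d=cv2.absdiff(cv2.GaussianBlur(b['frame'],(5,5),0),cv2.GaussianBlur(b0['frame'],(5,5),0)).max(2)
for n,(u,v) in dict(round=(255,95),cone=(150,142),amber=(376,243),jar=(138,191),beaker=(134,235),rf=(380,167),fitting=(254,142),stopper=(220,150)).items(): print(n,d[v-10:v+10,u-10:u+10].mean().round(1))
E
```

```text
contact_force: [0.0, 0.1, -0.4]
opening: -0.0
t 36.88 cradle mm [-44.   37.8] z 247.1 ztool ang in cradle -0.09 F cradle [ 0.05 -0.02] -0.41 open -0.0 tilt [ 2.9e-03 -7.0e-04 -1.0e+00]
scene bar -35 33 x -46.5 ztop 97.9
scene bar -50 36 x -47.5 ztop 97.8
scene col -60 58 x 26.0 ztop 55.9
scene col -35 54 x 25.0 ztop 55.5
top col -60 32 x 32.8 ztop 59.5
top col -35 18 x 37.3 ztop 55.8
round 1.0
cone 0.9
amber 1.1
jar 1.0
beaker 1.0
rf 1.0
fitting 105.7
stopper 1.8
```

View pics/f.png

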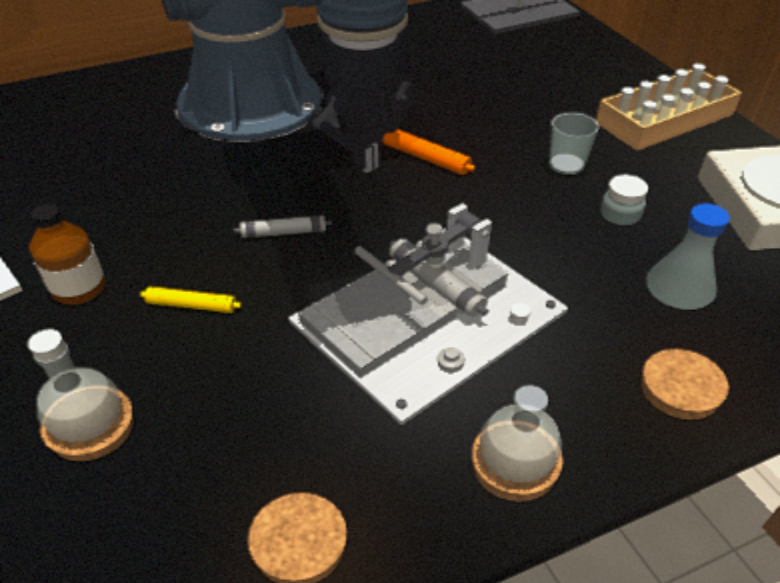

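The final view shows the column in the groove, the clamp shut on it, and the fitting at (452,358) standing where it was. It differs in the top view only because the robot covers it there.

```bash
python3 -c "
from station import robot
print(robot.sign_off())"
```

```text
the job is handed in; nothing more can be done
None
```

The column is seated in the vee groove with the clamp shut on it, and I handed the job in at about 37 s of the 67 s allowed.

**Rolling:** I pushed the column with both open fingers along the deck and over the lip, and it dropped into the groove by itself. It was never gripped or lifted. Measured after it settled:
- Its top is at z 55.9 mm (55.6 expected).
- It lies parallel to the groove.
- It sits about 4–5 mm off the middle, towards −y. I took that as "about midway" and left it.

**Clamping:** I gripped the crossbar, swung the arm over and stepped it down until I felt the pad touch, at about −0.09 rad. I pressed roughly 3 mm further at the bar, out of the 7.8 mm that would push the pad solid. The bar force levelled off at 4.5–5 N, which I work out as 9–10 N at the pad. I then released it.

**Last checks:**
- **Clamp hold:** with shut fingers on the bar, the force rose to about 3 N within 1.5 mm of travel, so the clamp is not loose. The bar stayed at the same height after I lifted off.
- **Pad force:** the force left at the pad was not measured directly. It should be the roughly 5 N the hinge holds by itself.
- **Surroundings:** the top camera shows the flasks, bottle, jar, beaker and stopper unmoved. The end fitting was hidden by the robot in that view; I judged it unmoved by eye in the scene picture.
- **Disagreement:** sideways forces of up to about 6 N showed on the bar while I was lowering it, from small errors in following its arc. They lay along the arm, not down on the column.

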